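# Stand the dial thermometer in the roaster's probe hole

## Task

Take the dial thermometer out of the wooden rack and put its stem down the round probe hole in the top of the bench roaster, until its flange sits flat on the roaster. Lower it in rather than dropping it, let go of it, and leave the sharpening rod and the corer standing in the rack.

Things in the scene. Friction and masses are not known exactly. Their poses are not given: they have to be found in the camera images.
- thermometer_head (a point): Centre of the head of the loose steel dial thermometer (160 g), upright in one of the three rack wells. Head: upright drum 40 mm in diameter, 50 mm high, white dial on its flat top. Under it a round flange, diameter 56, 5 mm thick, underside 30 mm below this point, resting on the rack; then a stem, diameter 12, tip 110 mm below this point. Own z: up; own y at the start: along the row of wells.
- probe_hole (a point): Centre of the mouth of the only round hole in the flat top of the fixed bench roaster (aluminium box 260 x 240 mm, 110 mm high). The hole goes straight down, diameter 32, 95 mm deep, 30 mm towards own -x and 50 mm towards own +y from the middle of the top. z: up. Also on top: a black bar handle 36 mm high, 130 mm from the hole towards own +x, and dark vent marks, not holes.
- sharpener_grip (a point): Bystander: sharpening rod in another well of the rack, with a tapered dark wooden grip 28 mm wide; this point is half-way up the grip, whose top is 27 mm higher. The fixed wooden rack (90 x 280 mm, 90 mm high) has three wells in a row, 100 mm apart; which thing stands in which varies. Rack and roaster stand on opposite sides, left or right.
- corer_grip (a point): Bystander: corer in the remaining well of the rack, with a wooden T handle 74 mm long along own x (across the row); this point is on its axis, 23 mm below the top of the handle.
Things that resemble listed ones, but are neither listed nor needed, are in the scene too. Leave any yellow look-alike of the part that bears thermometer_head alone.

How it is judged:
By the outcome, as a careful person would: the job done as asked, in the order asked, and still so for the second after the job is handed in, with the robot touching nothing.
It also fails if it takes over 40 s, if anything falls off the work surface, if the arm or the gripper's body presses on something with over 40 N, if the wrist force passes 120 N, or if a joint passes its speed limit or range.

## Robot

A 7-joint arm with a two-finger parallel gripper is mounted at the origin on the work surface. World frame = base frame: x ahead of the robot, y to its left, z up, the work surface at z = 0. Lengths are in mm, angles in rad, forces in N, time in s.
With the tool pointing down it reaches from about 425 to 950 mm from the base axis. Payload 16.7 kg.
Tool frame: the origin (TCP) lies between the finger pads; the fingertips stand 8 mm ahead of it and the grasp point (between the pads) lies 11 mm behind it; z points along the fingers, y is the line along which they close (so a half turn about z gives the same grasp; the last joint's range is limited). The gripper opens to 94 mm and grips with 3 to 60 N. Pads are 16 mm wide; open, the fingers measure 119 mm over their backs; the gripper's body (75 mm by 177 mm) begins 78 mm behind the grasp point.
Start: joints at [1.198, 0.426, 0.074, 1.606, -0.034, 1.111, -0.067], TCP at [149.12, -658.284, 213.467] pointing down, gripper open.
Joint ranges: [-2.85, 2.85], [-0.5, 2.14], [-1.23, 1.37], [0.21, 2.46], [-1.02, 4.16], [0.16, 2.05], [-2.73, 2.73]. Speed limits (rad/s): [1.89, 1.89, 2.39, 2.39, 3.01, 3.01, 3.01].

## Interface

Orientations are given as a unit quaternion [x, y, z, w].
In Python, from workcell import read_state, eyes, ctrl gives the robot as it stands. The module is installed in compiled form; this text tells all that it offers.
- The arm moves only by the shell command python3 -m inch 'ROWS' [OPENING] [FORCE]. ROWS is JSON, a list of rows, each a list of 4 numbers: the shift along the tool's x, y, z in cm, then the turn about the tool's z in rad. A call has exactly 5 rows; each row is the pose to reach, as a shift and turn from the pose commanded when the call began, along the tool's axes at that moment; what a row does not reach only later rows make up. A row lasts 1/10 s, in which the tool goes at most 50 mm and 8.59 degrees, less where a joint would pass 70% of its speed; a pose out of reach is approached as far as the arm can. A call with a gripper value outside its range is refused whole. OPENING is the opening, from 0 (shut) to 1 (fully open), set as the call begins (- or left out, the last holds). The fingers move at their own pace and stop on an object; FORCE is the grip in N (left out, the last holds). Time passes only in rows, so rows that repeat a pose let the fingers close, or fill a call up. It gives the time, the measured TCP pose, the force, the opening and the grip force at its end, in the units of the state.
- read_state(): the state, without advancing time (a new reading comes with each control period).
- eyes.read_camera(name): name is "side" or "top" or "wrist"; returns the picture (400x640x3 uint8, blue, green, red); there is no depth.
- eyes.get_calibration(name): a dict with "fx", "fy", "cx", "cy" (pixels), "k1" (the pictures are not rectified: a ray, as slopes to the right and down, at radius r is drawn at 1 + k1 r^2 times it, then the intrinsics apply), "R" (3x3) and "t" (3): a world point X has camera coordinates R X + t. Camera axes: x right, y down, z forward; pixel columns grow to the right and rows downward; lengths in mm; the calibration is good to about 2 mm. A picture is of the moment at which its call begins: read the wrist's pose just before it. get_calibration takes no time and is no camera call; for the wrist camera it gives the pose at the moment of the call.
- ctrl.close_job(): hands the job in; it is judged then, once.
The state is a dict: "t": time; "q": joint angles; "qvel": joint speeds; "tau": joint torques, N m; "eef_pos": TCP position; "tcp_rot": TCP orientation; "contact_force": force on the tool from outside, world axes, zero at the start; "wrist_torque": the same for the moment, N m; "finger_gap": opening from 0.0 (shut) to 1.0 (fully open); "grip_force": force on a finger pad.
Only numpy, scipy, OpenCV 4.12 (cv2) and the standard library are available. Lean on these libraries where they do the work, as an engineer would, in place of code of your own. Each camera call takes 0.05 s, during which the arm holds its last target. There are 200 camera calls.

## Working session

There is one attempt and no reset: what is moved stays moved. The work goes in short steps, Python scripts to look and compute and a shell command to move; the robot and the scene stay as the last step left them, time stands still between calls to the robot, and variables do not carry over. Pictures are saved under pics/ and viewed, at most 10 in all, crops included, and the job is handed in when it is done.

```bash
mkdir -p pics; cat > h.py <<'E'
import numpy as np, cv2
from workcell import read_state, eyes, ctrl
def ray(name,u,v,c=None):
    c=c or eyes.get_calibration(name)
    K=np.array([[c["fx"],0,c["cx"]],[0,c["fy"],c["cy"]],[0,0,1.]])
    p=cv2.undistortPoints(np.array([[[u,v]]],float),K,np.array([c["k1"],0,0,0.]))[0,0]
    R=np.array(c["R"]);t=np.array(c["t"])
    return -R.T@t, R.T@np.array([p[0],p[1],1.])
def plane(name,u,v,z,c=None):
    o,d=ray(name,u,v,c); return o+d*(z-o[2])/d[2]
def proj(name,X,c=None):
    c=c or eyes.get_calibration(name)
    K=np.array([[c["fx"],0,c["cx"]],[0,c["fy"],c["cy"]],[0,0,1.]])
    R=np.array(c["R"]);t=np.array(c["t"])
    return cv2.projectPoints(np.array([X],float),cv2.Rodrigues(R)[0],t,K,np.array([c["k1"],0,0,0.]))[0][0,0]
E
python3 - <<'E'
from h import *
s=read_state();print(s)
a=eyes.read_camera("top");b=eyes.read_camera("side")
cv2.imwrite("pics/top.png",a);cv2.imwrite("pics/side.png",b)
for n in("top","side"):
  c=eyes.get_calibration(n);print(n,-np.array(c["R"]).T@c["t"],np.round(c["R"],2),c["fx"])
E
```

```text
{'t': 0.0, 'q': array([ 1.19850751,  0.42671199,  0.07385765,  1.60658744, -0.03406675,
        1.11079857, -0.06708304]), 'qvel': array([-4.62734921e-04, -1.32816631e-03,  1.79680028e-03,  4.02706235e-04,
       -1.01545288e-04,  1.03003779e-03,  5.93184181e-05]), 'tau': array([-1.94838758e-03, -9.35825372e+01,  3.66609223e+00, -4.54190254e+01,
       -4.88000864e-02,  2.02399562e-02,  1.63310797e-04]), 'eef_pos': array([ 149.0062292 , -657.9207668 ,  212.79781024]), 'tcp_rot': array([ 9.93802168e-01,  1.11161429e-01, -1.30047832e-04, -6.09470553e-04]), 'contact_force': array([ 0.45083803, -0.03220528,  0.59262672]), 'wrist_torque': array([-0.02335653,  0.01251828, -0.02011886]), 'grip_force': 0.0, 'finger_gap': 1.0006460819112724}
top [ 253.43128896   -2.00277092 1145.77023332] [[ 0.03 -1.   -0.  ]
 [-0.98 -0.03 -0.21]
 [ 0.21  0.01 -0.98]] 503.642005507905
side [ 67.90553596 790.49321034 784.02814042] [[-0.89 -0.45  0.01]
 [-0.28  0.54 -0.79]
 [ 0.35 -0.71 -0.61]] 499.04117771299053
```

View pics/top.png

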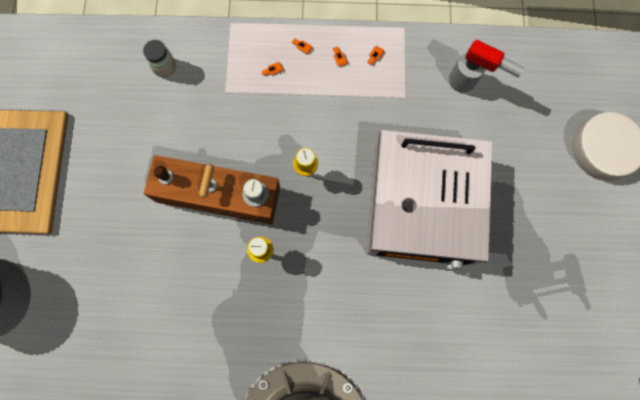

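View pics/side.png

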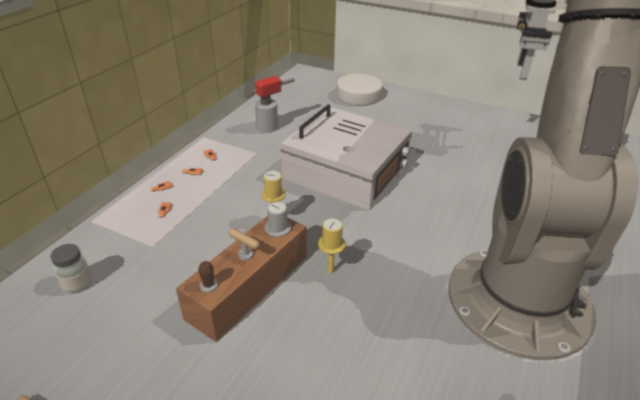

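The top view shows three candidates: a grey head in the rack's right well at (255,191), and yellow look-alikes standing free at (306,161) and (260,249). In the side view the grey head is at (278,218). I choose the grey one in the rack. The hole is at about (408,205) in the top view, and the rack is on the left (+y).

```bash
python3 - <<'E'
from h import *
a=cv2.imread("pics/top.png");b=cv2.imread("pics/side.png")
def blob(im,m,c,r,name):
    k=np.zeros(m.shape,np.uint8);cv2.circle(k,c,r,255,-1);m=(m*255).astype(np.uint8)&k
    cs,_=cv2.findContours(m,cv2.RETR_EXTERNAL,cv2.CHAIN_APPROX_NONE)
    cs=max(cs,key=cv2.contourArea);x=cv2.moments(cs);p=(x["m10"]/x["m00"],x["m01"]/x["m00"])
    print(name,np.round(p,1),cv2.contourArea(cs),cv2.boundingRect(cs));return p
g=lambda im:im.min(2)
hs=cv2.cvtColor(a,cv2.COLOR_BGR2HSV)
d=blob(a,cv2.morphologyEx((g(a)>195).astype(np.uint8),cv2.MORPH_CLOSE,np.ones((3,3)))>0,(255,187),14,"dial"); print(plane("top",*d,145))
ds=blob(b,cv2.morphologyEx((g(b)>160).astype(np.uint8),cv2.MORPH_CLOSE,np.ones((3,3)))>0,(278,210),12,"dial side"); print(plane("side",*ds,145))
h=blob(a,g(a)<130,(408,205),13,"hole"); print(plane("top",*h,110))
hsd=blob(b,g(b)<125,(349,149),9,"hole side"); print(plane("side",*hsd,110))
# roaster corners / rack direction
for q in [(380,130),(492,140),(489,261),(371,251)]: print("roaster",plane("top",*q,110).round())
for q in [(153,157),(279,177),(273,222),(147,193)]: print("rack",plane("top",*q,90).round())
for n,q in(("y1",(306,156)),("y2",(259,245))): print(n,plane("top",*q,140).round())
print("grip",plane("top",160,172,130).round(),"corer",plane("top",206,180,150).round())
x=np.hstack([cv2.resize(a[160:220,225:285],(400,400),interpolation=cv2.INTER_CUBIC),cv2.resize(b[180:240,250:310],(400,400),interpolation=cv2.INTER_CUBIC)])
cv2.imwrite("pics/crop.png",x)
E
```

```text
dial [252.2 188.3] 121.5 (245, 181, 16, 15)
[491.22611888 120.88516133 145.        ]
dial side [276.3 207.1] 135.5 (267, 202, 19, 11)
[493.70913385 118.82747025 145.        ]
hole [408.4 205. ] 145.5 (402, 198, 14, 15)
[ 473.89551408 -204.98962926  110.        ]
hole side [344.5 148.3] 2.5 (344, 147, 2, 4)
[ 484.7966469  -202.32978298  110.        ]
roaster [ 638. -145.  110.]
roaster [ 624. -389.  110.]
roaster [ 361. -371.  110.]
roaster [ 375. -127.  110.]
rack [568. 350.  90.]
rack [531.  71.  90.]
rack [432.  79.  90.]
rack [487. 355.  90.]
y1 [565.  13. 140.]
y2 [376. 101. 140.]
grip [524. 319. 130.] corer [504. 216. 150.]
```

View pics/crop.png

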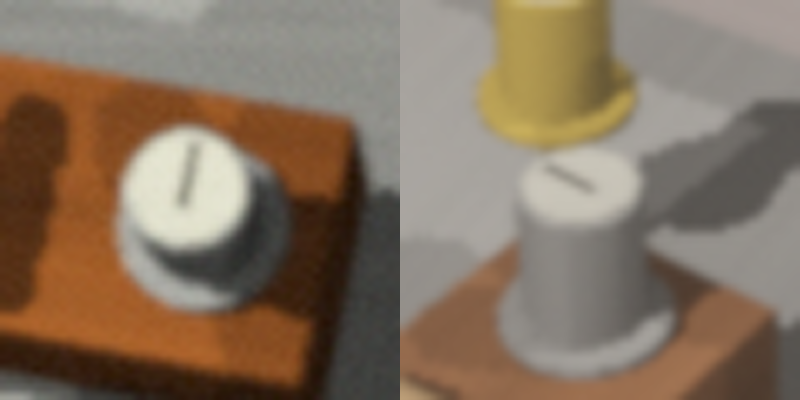

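The crop confirms a grey steel drum with a white dial and flange in the rack's end well; the yellow ones stand outside it. Measured points are head ≈ (492,120) and hole ≈ (474,-205). The roaster corners predict (473,-206) for the hole, which agrees. I'll move over the head.

```bash
cat > go.py <<'E'
import sys
from h import *
from scipy.spatial.transform import Rotation as Ro
def go(x,y,z,ang=None):
    s=read_state();R=Ro.from_quat(s["tcp_rot"]).as_matrix()
    d=R.T@(np.array([x,y,z])-s["eef_pos"])
    a=np.arctan2(R[1,0],R[0,0])
    print("t",round(s["t"],2),"pos",s["eef_pos"].round(1),"shift cm",(d/10).round(2),"yaw",round(a,3),"turn",None if ang is None else round(a-ang,3),"tilt",R[:2,2].round(3),"F",s["contact_force"].round(1),"gap",round(s["finger_gap"],3),"grip",round(s["grip_force"],1))
if __name__=="__main__": go(*map(float,sys.argv[1:]))
E
python3 -m inch '[[4.4,-2,-1.2,0.08],[8.8,-4,-2.4,0.16],[13.2,-6,-3.6,0.24],[17.6,-8,-4.8,0.32],[22,-10,-6,0.39]]' 1 30
python3 go.py 492 120 270 -0.165
```

```text
t: 0.6
eef_pos: [342.8, -510.6, 273.8]
tcp_rot: [0.996, -0.085, -0.0, -0.0]
contact_force: [0.3, -1.2, 0.4]
finger_gap: 0.999
grip_force: 0.0
t 0.6 pos [ 342.8 -510.6  273.8] shift cm [  4.   -64.68   0.4 ] yaw -0.171 turn -0.006 tilt [-0.  0.] F [ 0.3 -1.2  0.4] gap 0.999 grip 0.0
```

```bash
python3 -m inch '[[0.5,-4.4,0,0],[1,-8.8,0,0],[1.5,-13.2,0,0],[2,-17.6,0,0],[2,-22,0,0]]' >/dev/null
python3 -m inch '[[0.5,-4.4,0,0],[1,-8.8,0,0],[1,-13.2,0,0],[1,-17.6,0,0],[1,-22,0,0]]' >/dev/null
python3 go.py 492 120 270 -0.165
```

```text
t 1.6 pos [444.2 -81.5 273.5] shift cm [  1.35 -20.67   0.34] yaw -0.167 turn -0.002 tilt [ 0. -0.] F [ 0.9  0.3 -0.6] gap 1.002 grip 0.0
```

```bash
python3 -m inch '[[0.3,-4.7,0,0],[0.6,-9.4,0,0],[0.9,-14,0,0],[1.3,-18,0,0],[1.3,-20.5,0,0]]' >/dev/null
python3 -m inch '[[0,0,0,0],[0,0,0,0],[0,0,0,0],[0,0,0,0],[0,0,0,0]]' >/dev/null
python3 go.py 492 120 270 -0.165
python3 - <<'E'
from h import *
c=eyes.get_calibration("wrist");a=eyes.read_camera("wrist");cv2.imwrite("pics/w1.png",a)
s=read_state();p=s["eef_pos"];print("cam",-np.array(c["R"]).T@c["t"],"tcp proj145",proj("wrist",[p[0],p[1],145],c),"head proj",proj("wrist",[492,120,145],c))
E
```

```text
t 2.6 pos [491.4 115.8 273.6] shift cm [-0.01 -0.42  0.36] yaw -0.169 turn -0.004 tilt [ 0. -0.] F [ 0.3  0.4 -0.9] gap 1.002 grip 0.0
cam [557.32006657 103.9209201  444.97133985] tcp proj145 [320.37322194 199.03895718] head proj [316.2244025  199.11054195]
```

View pics/w1.png

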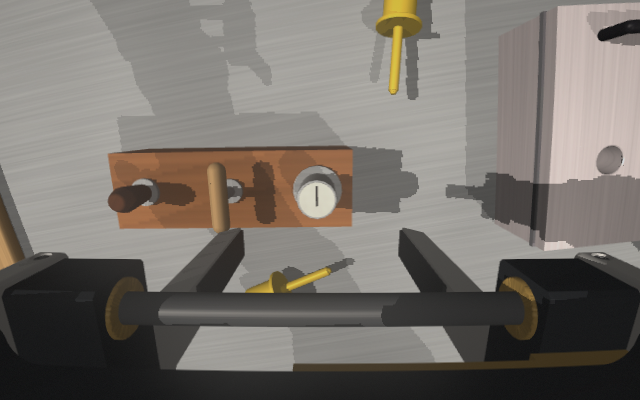

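The wrist view shows the white dial at (316,200) against a predicted (316,199), with the fingers straddling it. Next I descend and grip.

```bash
python3 -m inch '[[0,-0.4,3.5,0],[0,-0.4,7,0],[0,-0.4,10.5,0],[0,-0.4,13.5,0],[0,-0.4,14.5,0]]' >/dev/null
python3 -m inch '[[0,0,0.7,0],[0,0,1.4,0],[0,0,1.7,0],[0,0,1.7,0],[0,0,1.7,0]]' >/dev/null
python3 go.py 492 120 111 -0.165
python3 -m inch '[[0,0,0,0],[0,0,0,0],[0,0,0,0],[0,0,0,0],[0,0,0,0]]' 0.2 35 >/dev/null
python3 -m inch '[[0,0,0,0],[0,0,0,0],[0,0,0,0],[0,0,0,0],[0,0,0,0]]' 
python3 go.py 492 120 250 -0.165
```

```text
t 3.65 pos [492.4 120.7 112.2] shift cm [-0.03  0.08  0.12] yaw -0.167 turn -0.002 tilt [0.001 0.   ] F [-0.4 -1.1 -0.5] gap 1.0 grip 0.0
t: 4.65
eef_pos: [492.0, 120.6, 111.5]
tcp_rot: [0.997, -0.084, -0.0, -0.0]
contact_force: [-0.7, -0.1, -0.3]
finger_gap: 0.421
grip_force: 35.0
t 4.65 pos [492.  120.6 111.5] shift cm [ 1.000e-02  6.000e-02 -1.385e+01] yaw -0.167 turn -0.002 tilt [-0.  0.] F [-0.7 -0.1 -0.3] gap 0.421 grip 35.0
```

Gap is 39.6 mm against a 40 mm drum, so it's gripped. I'll lift straight up.

```bash
python3 -m inch '[[0,0,-1,0],[0,0,-3,0],[0,0,-6,0],[0,0,-9,0],[0,0,-12,0]]' >/dev/null
python3 -m inch '[[0,0,-2,0],[0,0,-4,0],[0,0,-5,0],[0,0,-5,0],[0,0,-5,0]]' >/dev/null
python3 go.py 474 -205 281 -0.165
python3 - <<'E'
from h import *
a=eyes.read_camera("side");cv2.imwrite("pics/s2.png",a[60:340,130:450])
E
```

```text
t 5.65 pos [491.7 120.5 280.9] shift cm [ 3.67 32.39 -0.  ] yaw -0.167 turn -0.002 tilt [-0.001 -0.   ] F [ 0.9  0.8 -2.6] gap 0.421 grip 35.0
```

View pics/s2.png

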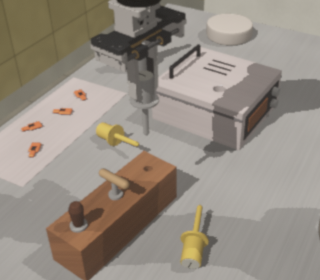

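The thermometer hangs upright in the gripper, out of its well. The rod and corer are undisturbed. The yellow look-alikes toppled on their own before I came near: they were already lying down in the wrist picture. Next I move over the hole.

```bash
python3 -m inch '[[0.4,2,0,0],[0.9,6,0,0],[1.4,10.4,0,0],[1.9,14.8,0,0],[2.4,19.2,0,0]]' >/dev/null
python3 -m inch '[[0.5,4.4,0,0],[1,8.8,0,0],[1.2,11.8,0,0],[1.3,13,0,0],[1.3,13.2,0,0]]' >/dev/null
python3 -m inch '[[0,0,0,0],[0,0,0,0],[0,0,2,0],[0,0,4,0],[0,0,4,0]]' >/dev/null
python3 go.py 474 -205 241 -0.165
python3 - <<'E'
from h import *
s=read_state();c=eyes.get_calibration("wrist");a=eyes.read_camera("wrist")
t=eyes.read_camera("top");b=eyes.read_camera("side")
p=s["eef_pos"];tip=[p[0],p[1],p[2]+8.5-110]
for n,cc in(("wrist",c),("top",None),("side",None)): print(n,"tip",proj(n,tip,cc).round(1),"hole",proj(n,[474,-205,110],cc).round(1))
cv2.imwrite("pics/w3.png",np.hstack([cv2.resize(a[60:260,220:420],(400,400)),cv2.resize(b[80:180,290:390],(400,400))]))
cv2.imwrite("pics/w3full.png",a);cv2.imwrite("pics/s3full.png",b)
E
```

```text
t 7.2 pos [ 473.6 -203.4  239.5] shift cm [ 0.06  0.15 -0.15] yaw -0.165 turn -0.0 tilt [-0.003  0.001] F [ 0.4  0.5 -1.8] gap 0.42 grip 35.0
wrist tip [320.6 205.2] hole [322.2 197.8]
top tip [410.3 202.4] hole [408.4 205. ]
side tip [349.3 139.6] hole [348.9 148.8]
```

View pics/w3.png

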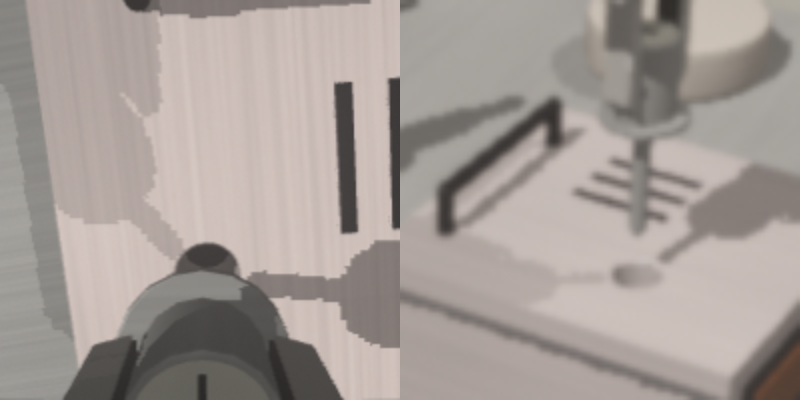

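In the side view the hole is at (349,149), as predicted, with the stem tip at (349.5,138) directly above it. The wrist view agrees, with the hole at x≈323. Next I lower it in.

```bash
python3 -m inch '[[0,0.1,1,0],[0,0.1,2.5,0],[0,0.1,4,0],[0,0.1,5.5,0],[0,0.1,6.5,0]]' | sed -n 2,4p
python3 -m inch '[[0,0,1,0],[0,0,2,0],[0,0,2.8,0],[0,0,3.2,0],[0,0,3.2,0]]'| sed -n 2,4p
python3 -m inch '[[0,0,0.1,0],[0,0,0.2,0],[0,0,0.3,0],[0,0,0.4,0],[0,0,0.4,0]]'| sed -n 2,4p
python3 go.py 474 -205 131.5
```

```text
eef_pos: [474.3, -205.9, 175.6]
tcp_rot: [0.997, -0.084, -0.0, -0.0]
contact_force: [-0.2, 0.3, -1.3]
eef_pos: [474.2, -205.9, 144.0]
tcp_rot: [0.997, -0.084, -0.0, -0.0]
contact_force: [0.2, -0.5, -1.0]
eef_pos: [474.4, -206.0, 140.5]
tcp_rot: [0.997, -0.084, 0.0, -0.0]
contact_force: [-0.4, -0.7, -1.4]
t 8.85 pos [ 474.4 -206.   140.5] shift cm [-0.05 -0.09  0.9 ] yaw -0.167 turn None tilt [0. 0.] F [-0.4 -0.7 -1.4] gap 0.418 grip 35.0
```

```bash
python3 -m inch '[[0,0,0.1,0],[0,0,0.2,0],[0,0,0.3,0],[0,0,0.4,0],[0,0,0.5,0]]'| sed -n 2,4p
python3 -m inch '[[0,0,0.1,0],[0,0,0.2,0],[0,0,0.2,0],[0,0,0.2,0],[0,0,0.2,0]]'| sed -n 2,4p
python3 -m inch '[[0,0,0.05,0],[0,0,0.1,0],[0,0,0.1,0],[0,0,0.1,0],[0,0,0.1,0]]'| sed -n 2,4p
python3 go.py 474 -205 131.5
```

```text
eef_pos: [474.4, -206.0, 135.4]
tcp_rot: [0.997, -0.084, -0.0, -0.0]
contact_force: [-0.2, -0.1, -1.5]
eef_pos: [474.5, -206.0, 133.6]
tcp_rot: [0.997, -0.084, 0.0, -0.0]
contact_force: [-0.0, -0.1, -1.6]
eef_pos: [474.4, -206.0, 132.5]
tcp_rot: [0.997, -0.084, -0.0, -0.0]
contact_force: [-0.3, -0.3, -1.2]
t 10.35 pos [ 474.4 -206.   132.5] shift cm [-0.06 -0.09  0.1 ] yaw -0.167 turn None tilt [-0.  0.] F [-0.3 -0.3 -1.2] gap 0.419 grip 35.0
```

Still free, so I'll go down in 0.5 mm steps until the force shows contact.

```bash
for i in 1; do
python3 -m inch '[[0,0,0.05,0],[0,0,0.05,0],[0,0,0.05,0],[0,0,0.05,0],[0,0,0.05,0]]'| sed -n 2,4p
python3 -m inch '[[0,0,0.05,0],[0,0,0.05,0],[0,0,0.05,0],[0,0,0.05,0],[0,0,0.05,0]]'| sed -n 2,4p
done
```

```text
eef_pos: [474.4, -206.0, 132.0]
tcp_rot: [0.997, -0.084, 0.0, -0.0]
contact_force: [0.1, 1.0, -1.5]
eef_pos: [474.5, -206.0, 131.5]
tcp_rot: [0.997, -0.084, 0.0, -0.0]
contact_force: [1.2, -0.2, -0.9]
```

```bash

python3 -m inch '[[0,0,0.05,0],[0,0,0.05,0],[0,0,0.05,0],[0,0,0.05,0],[0,0,0.05,0]]'| sed -n 2,4p
python3 -m inch '[[0,0,0.05,0],[0,0,0.05,0],[0,0,0.05,0],[0,0,0.05,0],[0,0,0.05,0]]'| sed -n 2,4p
```

```text
eef_pos: [474.5, -206.0, 131.5]
tcp_rot: [0.997, -0.084, 0.0, 0.0]
contact_force: [-3.5, 1.2, 8.5]
eef_pos: [474.5, -206.0, 131.4]
tcp_rot: [0.997, -0.084, 0.0, 0.0]
contact_force: [-6.1, 2.8, 18.0]
```

Contact at z=131.5, so the flange is seated. I'll relax the push, release, check and rise.

```bash

python3 -m inch '[[0,0,-0.07,0],[0,0,-0.07,0],[0,0,-0.07,0],[0,0,-0.07,0],[0,0,-0.07,0]]'| sed -n 2,4p
python3 -m inch '[[0,0,0,0],[0,0,0,0],[0,0,0,0],[0,0,0,0],[0,0,0,0]]' 0.8
python3 -m inch '[[0,0,0,0],[0,0,0,0],[0,0,-1,0],[0,0,-2,0],[0,0,-4,0]]' >/dev/null
python3 -m inch '[[0,0,-3,0],[0,0,-6,0],[0,0,-9,0],[0,0,-12,0],[0,0,-13,0]]'
python3 -m inch '[[0,-4,0,0],[0,-8,0,0],[0,-12,0,0],[0,-14,0,0],[0,-14,0,0]]' | head -2
python3 - <<'E'
from h import *
b=eyes.read_camera("side");t=eyes.read_camera("top")
cv2.imwrite("pics/end.png",np.hstack([cv2.resize(t[100:300,130:530],(800,400))[:, :400+0],cv2.resize(t[170:240,370:440],(400,400))]))
cv2.imwrite("pics/end2.png",np.hstack([cv2.resize(b[60:340,130:430],(400,373)),cv2.resize(b[100:180,300:386],(400,373))]))
print(proj("top",[474,-205,165]),proj("side",[474,-205,165]),proj("side",[474,-205,110]))
E
```

```text
eef_pos: [474.5, -206.0, 131.5]
tcp_rot: [0.997, -0.084, 0.0, 0.0]
contact_force: [-1.7, -0.4, 6.9]
t: 13.35
eef_pos: [474.4, -206.0, 131.1]
tcp_rot: [0.997, -0.084, -0.0, -0.0]
contact_force: [0.0, -0.1, -1.0]
finger_gap: 0.79
grip_force: 0.0
t: 14.35
eef_pos: [475.4, -206.2, 305.3]
tcp_rot: [0.997, -0.084, 0.002, 0.001]
contact_force: [1.0, -0.7, 0.3]
finger_gap: 0.798
grip_force: 0.0
t: 14.85
eef_pos: [498.0, -64.8, 301.6]
[413.75191111 199.4041253 ] [349.96598229 129.80407169] [348.86639791 148.83060341]
```

View pics/end2.png

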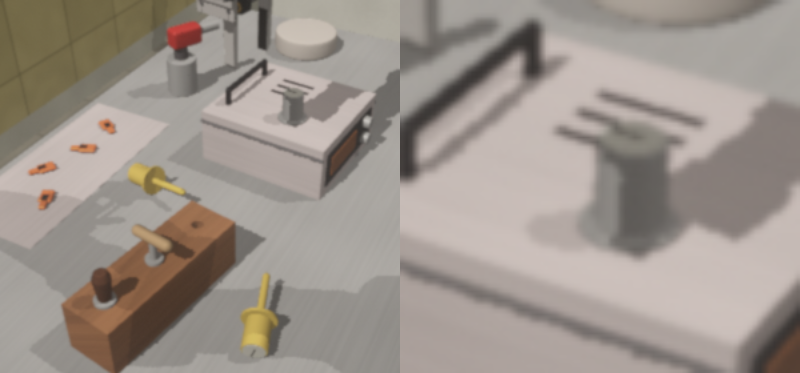

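View pics/end.png

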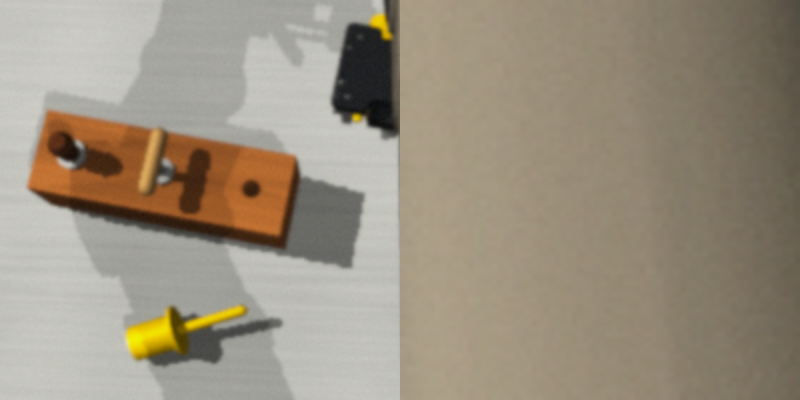

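The side view shows the thermometer upright, its flange flat on the roaster (around crop (630,235)). The rod and corer still stand in the rack and the end well is empty. The gripper is clear, so I'm handing in.

```bash
python3 -m inch '[[0,0,0,0],[0,0,0,0],[0,0,0,0],[0,0,0,0],[0,0,0,0]]' | head -5; python3 -c "
from workcell import ctrl
print(ctrl.close_job())"
```

```text
t: 15.45
eef_pos: [497.7, -68.2, 301.2]
tcp_rot: [0.996, -0.084, -0.0, -0.0]
contact_force: [0.0, -0.0, 0.1]
finger_gap: 0.802
the job is handed in; nothing more can be done
None
```

The job is handed in at 15.5 s: the thermometer is in the probe hole with its flange flat on the roaster and released, and the rod and corer are still standing in the rack; the two yellow look-alikes fell over early in the run, with no contact force seen.

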